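Fetch the matching cheese mould from a leaning nested stack

TASK

One mould already stands on the pale wooden board; look at its colour, and draw the top mould of that colour straight off its leaning nested stack so that the one below stays put. Set it down gently, not dropped, upright on the wooden board with its whole foot on the wood, beside the mould there and a clear finger's width from it, then let go. Leave the other moulds and the cheeses where they are.

Things in the scene. Friction and masses are not known exactly. Their poses are not given: they have to be found in the camera images.
- blue_top: The topmost, loose mould of the leaning blue stack. Round tapered plastic cheese mould (open cup, dark slits), 80 mm tall, foot 48 mm, rim 64 mm across (taper even), wall 3 mm, about 80 g. Origin: centre of foot's underside; z along its axis to the rim. Its upper 40 mm stand free of the mould below; the rest is nested, 1 mm loose (so it sags a few degrees more), foot on ribs, rubbing.
- blue_under: The blue mould just below the top one, loose, nested in the fixed lowest one; it must stay there. Round tapered plastic cheese mould (open cup, dark slits), 80 mm tall, foot 48 mm, rim 64 mm across (taper even), wall 3 mm, about 80 g. Origin: centre of foot's underside; z along its axis to the rim. 
- blue_rack: Fixed rack, wooden foot 150 x 100 x 12 mm, holding three nested blue moulds leaning 25 degrees to its -x (roughly the robot's right). Origin: centre of underside; z up; y level, square to the lean. Stack axis (-0.423, 0, 0.906) in this frame; lowest mould fixed, foot centre at (35, 0, 32) mm; each next foot 40 mm farther up the axis.
- blue_single: Lone blue mould, upright on the +x end of one board (which one varies), about 62 mm from its centre. Not to be moved. Round tapered plastic cheese mould (open cup, dark slits), 80 mm tall, foot 48 mm, rim 64 mm across (taper even), wall 3 mm, about 80 g. Origin: centre of foot's underside; z along its axis to the rim. 
- orange_top: The topmost, loose mould of the leaning orange stack. Round tapered plastic cheese mould (open cup, dark slits), 80 mm tall, foot 48 mm, rim 64 mm across (taper even), wall 3 mm, about 80 g. Origin: centre of foot's underside; z along its axis to the rim. Its upper 40 mm stand free of the mould below; the rest is nested, 1 mm loose (so it sags a few degrees more), foot on ribs, rubbing.
- orange_under: The orange mould just below the top one, loose, nested in the fixed lowest one; it must stay there. Round tapered plastic cheese mould (open cup, dark slits), 80 mm tall, foot 48 mm, rim 64 mm across (taper even), wall 3 mm, about 80 g. Origin: centre of foot's underside; z along its axis to the rim. 
- orange_rack: Fixed rack, wooden foot 150 x 100 x 12 mm, holding three nested orange moulds leaning 25 degrees to its -x (roughly the robot's right). Origin: centre of underside; z up; y level, square to the lean. Stack axis (-0.423, 0, 0.906) in this frame; lowest mould fixed, foot centre at (35, 0, 32) mm; each next foot 40 mm farther up the axis.
- orange_single: Lone orange mould, upright on the +x end of one board (which one varies), about 62 mm from its centre. Not to be moved. Round tapered plastic cheese mould (open cup, dark slits), 80 mm tall, foot 48 mm, rim 64 mm across (taper even), wall 3 mm, about 80 g. Origin: centre of foot's underside; z along its axis to the rim. 
- wood_board: Pale wooden board 250 x 140 x 20 mm lying flat on the counter, fixed. Origin: centre of its underside; x along its length, y across, z up; its top is 20 mm above the counter. One single mould stands at its +x end. Its -x end is free: the new mould goes there.
- slate_board: Dark grey slate board 250 x 140 x 20 mm lying flat on the counter, fixed. Origin: centre of its underside; x along its length, y across, z up; its top is 20 mm above the counter. One single mould stands at its +x end. Leave it as it is.
- goat_cheese: Small chalk-white cheese, 62 mm across, 32 mm high, loose on the counter; a bystander. Origin: centre of its underside.
- tomme: Tan-rinded cheese wheel, 92 mm across, 40 mm high, loose on the counter; a bystander. Origin: centre of its underside.
Not all that is in view belongs to the job. Leave any pink look-alike of the orange_under alone.

How it is judged:
On the way, in this order (a step that is already met when the one before it is completed fails the run):
1. the top mould of the right colour is held in the fingers, wholly clear of its stack (at least 90 mm from the mould it was nested in) (((horizontal distance between blue_single and wood_board below 0.095 m and distance between blue_top and blue_under above 0.09 m and contact force between the fingers and blue_top above 0.5 N) or (horizontal distance between orange_single and wood_board below 0.095 m and distance between orange_top and orange_under above 0.09 m and contact force between the fingers and orange_top above 0.5 N))), for 0.1 s.
2. that mould is down on the wooden board within its edges, upright within 11 degrees, while the fingers still hold it (it is set down, not dropped) (((horizontal distance between blue_single and wood_board below 0.095 m and x of blue_top in the frame of wood_board between -0.101 and 0.101 m and y of blue_top in the frame of wood_board between -0.046 and 0.046 m and z of blue_top in the frame of wood_board between 0.016 and 0.03 m and angle between blue_top's own z axis and vertical below 0.2 rad and contact force between the fingers and blue_top above 0.3 N and contact force between blue_top and wood_board above 0.05 N) or (horizontal distance between orange_single and wood_board below 0.095 m and x of orange_top in the frame of wood_board between -0.101 and 0.101 m and y of orange_top in the frame of wood_board between -0.046 and 0.046 m and z of orange_top in the frame of wood_board between 0.016 and 0.03 m and angle between orange_top's own z axis and vertical below 0.2 rad and contact force between the fingers and orange_top above 0.3 N and contact force between orange_top and wood_board above 0.05 N))), for 0.05 s.
At the end, for the whole second after the job is handed in: The right colour's top mould stands at rest, upright (4 degrees) on the wooden board, foot centre 24 mm or more inside its edges and 75 mm or more from the mould already there; the other moulds are within 15 mm, the cheeses within 20 mm, of where they began (((horizontal distance between blue_single and wood_board below 0.095 m and x of blue_top in the frame of wood_board between -0.101 and 0.101 m and y of blue_top in the frame of wood_board between -0.046 and 0.046 m and z of blue_top in the frame of wood_board between 0.016 and 0.024 m and angle between blue_top's own z axis and vertical below 0.07 rad and horizontal distance between blue_top and blue_single above 0.075 m and linear speed of blue_top below 0.02 m/s and angular speed of blue_top below 0.1 rad/s and distance of each of orange_top, blue_under, blue_single, orange_under, orange_single from where it was at the start of the episode below 0.015 m and distance of each of goat_cheese, tomme from where it was at the start of the episode below 0.02 m) or (horizontal distance between orange_single and wood_board below 0.095 m and x of orange_top in the frame of wood_board between -0.101 and 0.101 m and y of orange_top in the frame of wood_board between -0.046 and 0.046 m and z of orange_top in the frame of wood_board between 0.016 and 0.024 m and angle between orange_top's own z axis and vertical below 0.07 rad and horizontal distance between orange_top and orange_single above 0.075 m and linear speed of orange_top below 0.02 m/s and angular speed of orange_top below 0.1 rad/s and distance of each of blue_top, blue_under, blue_single, orange_under, orange_single from where it was at the start of the episode below 0.015 m and distance of each of goat_cheese, tomme from where it was at the start of the episode below 0.02 m))); the robot touches nothing.
It fails at once if a mould below the top of a stack, or a single mould, was moved more than 15 mm (distance of any of blue_under, blue_single, orange_under, orange_single from where it was at the start of the episode above 0.015 m).
It fails at once if the top mould of the other colour was moved more than 15 mm ((horizontal distance between blue_single and wood_board below 0.095 m and distance of orange_top from where it was at the start of the episode above 0.015 m) or (horizontal distance between orange_single and wood_board below 0.095 m and distance of blue_top from where it was at the start of the episode above 0.015 m)).
It fails at once if a cheese was moved more than 20 mm (distance of any of goat_cheese, tomme from where it was at the start of the episode above 0.02 m).
It also fails if it takes over 48 s, if anything falls off the work surface, if the arm or the gripper's body presses on something with over 40 N, if the wrist force passes 120 N, or if a joint passes its speed limit or range.

ROBOT

A 6-joint arm with a two-finger parallel gripper is mounted at the origin on the work surface. World frame = base frame: x ahead of the robot, y to its left, z up, the work surface at z = 0. Lengths are in m, angles in rad, forces in N, time in s.
With the tool pointing down it reaches from about 0.35 to 0.775 m from the base axis. Payload 5.5 kg.
Tool frame: the origin (TCP) lies between the finger pads; the fingertips stand 8 mm ahead of it and the grasp point (between the pads) lies 11 mm behind it; z points along the fingers, y is the line along which they close (so a half turn about z gives the same grasp; the last joint's range is limited). The gripper opens to 85 mm and grips with 20 to 120 N. Pads are 22 mm wide; open, the fingers measure 114 mm over their backs; the gripper's body (76 mm by 85 mm) begins 54 mm behind the grasp point. The pads swing forward as they close: fully open they stand 13 mm farther back than shut.
Start: joints at [-1.365, 0.313, 0.046, 1.304, 0, 1.431], TCP at [0.195, -0.541, 0.239] pointing down, gripper open.
Joint ranges: [-2.76, 2.76], [-0.86, 1.69], [-1.03, 1.26], [-2.2, 2.34], [-1.47, 1.5], [-3.14, 3.14]. Speed limits (rad/s): [2.57, 2.57, 3.14, 3.14, 3.14, 3.14].

INTERFACE

Orientations are given as a rotation vector (axis times angle).
In Python, from cell import monitor, viewer, job_done gives the robot as it stands.
- The arm moves only by the shell command python3 -m jog 'ROWS' [OPENING] [FORCE]. ROWS is JSON, a list of rows, each an object with "dp": the shift along the tool's x, y, z in cm, a list of three; "rot": the turn, a rotation vector about the tool's x, y, z in degrees, a list of three. In form: [{"dp": [x, y, z], "rot": [ax, ay, az]}, ...]. A call has exactly 5 rows; each row shifts and turns the commanded pose from where the row before left it, along the tool's axes as they then stand; what a row does not reach is not made up. A row lasts 1/8 s, in which the tool goes at most 62.5 mm and 10.7 degrees, less where a joint would pass 70% of its speed; a pose out of reach is approached as far as the arm can. A call with a gripper value outside its range is refused whole. OPENING is the opening, from 0 (shut) to 1 (fully open), set as the call begins (- or left out, the last holds). The fingers move at their own pace and stop on an object; FORCE is the grip in N (left out, the last holds). Time passes only in rows, so rows that do not move let the fingers close, or fill a call up. It gives the time, the measured TCP pose, the force, the opening and the grip force at its end, in the units of the state.
- monitor.read_state(): the state, without advancing time (a new reading comes with each control period).
- viewer.snapshot(name): name is "scene" or "top" or "wrist"; returns a dict with "image" (420x560x3 uint8, red, green, blue), "z_map" (420x560 float32, m along the optical axis (not along the pixel's ray), 0 where there is no reading), "vertical_fov" (degrees; the focal length in pixels is half the picture's height over the tangent of half this angle, whatever the lens; pixels are square), "cx", "cy" (the principal point, pixels), "R" (3x3) and "t" (3): a world point X has camera coordinates R X + t. Camera axes: x right, y down, z forward; pixel columns grow to the right and rows downward; lengths in m; the calibration is good to about 2 mm. A picture is of the moment at which its call begins.
- job_done(): hands the job in; it is judged then, once.
The state is a dict: "t": time; "joint_pos": joint angles; "qvel": joint speeds; "tau": joint torques, N m; "eef_pos": TCP position; "ee_rot": TCP orientation; "force": force on the tool from outside, world axes, zero at the start; "torque": the same for the moment, N m; "gripper_width": finger opening in m; "grip_force": force on a finger pad.
Only numpy, scipy, OpenCV 4.12 (cv2) and the standard library are available. Lean on these libraries where they do the work, as an engineer would, in place of code of your own. Each camera call takes 0.05 s, during which the arm holds its last target. There are 200 camera calls.

## Working session

There is one attempt and no reset: what is moved stays moved. The work goes in short steps, Python scripts to look and compute and a shell command to move; the robot and the scene stay as the last step left them, time stands still between calls to the robot, and variables do not carry over. Pictures are saved under pics/ and viewed, at most 10 in all, crops included, and the job is handed in when it is done.

```bash
mkdir -p pics; ls; cat > h.py <<'E'
import numpy as np, cv2
from cell import monitor, viewer
def snap(n):
    s=viewer.snapshot(n); z=s['z_map']; h,w=z.shape
    f=h/2/np.tan(np.radians(s['vertical_fov'])/2)
    u,v=np.meshgrid(np.arange(w),np.arange(h))
    C=np.stack([(u-s['cx'])/f*z,(v-s['cy'])/f*z,z],-1)
    P=(C-np.array(s['t']))@np.array(s['R'])
    P[z==0]=np.nan
    return s,P
def save(img,name): cv2.imwrite('pics/'+name,cv2.cvtColor(img,cv2.COLOR_RGB2BGR))
E
python3 - <<'E'
from h import *
for n in['scene','top']:
    s,P=snap(n); save(s['image'],n+'0.png'); np.savez(n+'0.npz',P=P,im=s['image']); print(n,s['R'],s['t'],s['vertical_fov'])
print(monitor.read_state())
E
```

```text
pics
scene [[-0.32073483  0.94716044  0.00403431]
 [ 0.79693816  0.27216236 -0.53927472]
 [-0.51187767 -0.16974909 -0.84212024]] [ 0.10930969 -0.36217375  1.64650254] 46.34583922415434
top [[ 0.01056328 -0.99991665  0.00742417]
 [-0.9872756  -0.01160727 -0.1585943 ]
 [ 0.15866726 -0.00565443 -0.98731592]] [0.04356955 0.50486378 1.55696557] 45.53678743154209
{'t': 0.1, 'joint_pos': array([-1.36463080e+00,  3.13954640e-01,  4.50716400e-02,  1.30359969e+00,
        4.06324924e-05,  1.43118624e+00]), 'qvel': array([ 0.00073215, -0.00088868,  0.00322986, -0.00175214, -0.00108146,
        0.00101102]), 'tau': array([ 4.29081148e-03, -4.81725597e+01,  2.99243492e+01,  1.26738977e-02,
       -5.27491011e-05,  5.65492346e-07]), 'eef_pos': array([ 0.19478641, -0.5405235 ,  0.23847277]), 'ee_rot': array([-3.09309645e+00, -5.40151095e-01,  2.43312677e-05]), 'force': array([ 0.15988632, -0.35584621, -0.12194644]), 'torque': array([-0.01699747, -0.005839  ,  0.034294  ]), 'grip_force': 0.0, 'gripper_width': 0.08553113334266706}
```

View pics/scene0.png

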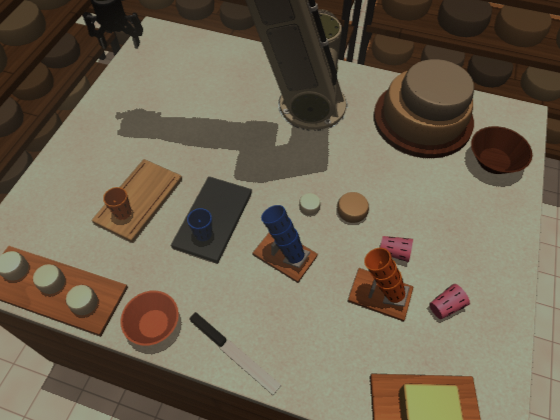

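View pics/top0.png

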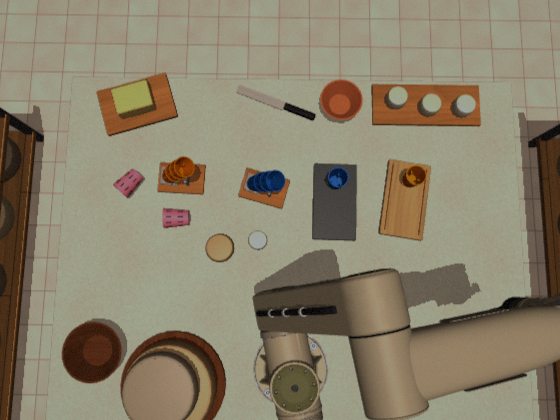

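The wooden board (top-view pixel 405,200) carries an orange mould at (414,176), and the slate board (335,200) carries a blue one. So I want orange.

Candidates for orange_top:
- Orange stack top: scene (380,262), top view (183,166). This is the choice.
- Orange single: scene (117,203). It stays.
- Pink look-alikes: scene (396,248) and (450,300). They stay.
- Red bowl: scene (150,320). It stays.

```bash
python3 - <<'E'
from h import *
d=np.load('scene0.npz');t=np.load('top0.npz')
a=cv2.resize(d['im'][225:330,340:480],None,fx=4,fy=4,interpolation=cv2.INTER_CUBIC)
b=cv2.resize(t['im'][140:225,100:240],None,fx=4,fy=4,interpolation=cv2.INTER_CUBIC)
save(np.hstack([cv2.resize(a,(400,300)),cv2.resize(b,(400,300))]),'crop1.png')
def rect(P,m,name):
    p=P[m]; r=cv2.minAreaRect((p[:,:2]*1000).astype(np.float32)); print(name,len(p),np.median(p[:,2]),r)
P,im=t['P'],t['im'].astype(int)
u,v=np.meshgrid(np.arange(560),np.arange(420))
reg=lambda x0,x1,y0,y1:(u>=x0)&(u<x1)&(v>=y0)&(v<y1)
Z=P[...,2]
rect(P,reg(370,445,150,250)&(Z>.013)&(Z<.027),'wood')
rect(P,reg(150,212,150,200)&(Z>.007)&(Z<.018),'rack')
hsv=cv2.cvtColor(t['im'],cv2.COLOR_RGB2HSV)
def rim(P,m,name):
    p=P[m]; c,r=cv2.minEnclosingCircle((p[:,:2]*1000).astype(np.float32)); print(name,len(p),c,r,p[:,2].min(),p[:,2].max())
rim(P,reg(395,430,155,195)&(Z>.088)&(Z<.115),'single rim')
for n,D,(x0,x1,y0,y1) in(('top',t,(150,212,145,200)),('scene',d,(350,415,235,310))):
    Q=D['P'];mm=reg(x0,x1,y0,y1)&(Q[...,2]>.03);q=Q[mm]
    np.save('or_'+n,q); print(n,len(q),q.max(0),q.min(0))
    for k in range(y0,y1,6): print(k,[f"{Q[k,j,2]*1000:.0f}" for j in range(x0,x1,4)])
E
```

```text
wood 2688 0.02108844977998655 ((540.4072875976562, -374.2984619140625), (151.7611541748047, 331.58380126953125), 82.29138946533203)
rack 759 0.012085636915783956 ((610.449462890625, 364.0991516113281), (164.45050048828125, 201.6995391845703), 0.2523854076862335)
single rim 111 (599.255126953125, -385.7502136230469) 33.72384262084961 0.08809983217924762 0.11086727667541141
top 703 [0.63095065 0.42295815 0.19321228] [0.56743337 0.29344445 0.0304728 ]
145 ['1', '3', '3', '7', '2', '-6', '3', '-9', '-0', '3', '2', '-3', '1', '-0', '3', '9']
151 ['-6', '-3', '10', '8', '-1', '-5', '8', '1', '-3', '2', '4', '-0', '-0', '5', '4', '2']
157 ['2', '1', '5', '5', '1', '1', '-2', '186', '173', '175', '8', '-3', '2', 'nan', '5', '2']
163 ['-3', '3', '3', '17', '14', '149', '184', '111', '130', '135', '154', '3', '3', '-9', '5', '-7']
169 ['-3', '3', '4', '42', '103', '150', '183', '110', '96', '120', '143', '12', '9', '17', '-4', '-1']
175 ['2', '-12', '-12', '50', '120', '135', '153', '173', '137', '153', '13', '13', '10', '5', '5', '8']
181 ['-1', '-0', '15', '47', '45', '74', '89', '19', '16',
[... 1083 characters left out ...]
', '174', '170', '163', '159', '115', '-2', '2', '1', '1']
277 ['3', '-0', '8', '12', '15', '14', '133', '145', '148', '147', '152', '142', '124', '-0', '-2', '4', '-1']
283 ['-1', '13', '13', '12', '12', '10', '67', '112', '128', '126', '124', '114', '117', '93', '4', '2', '-1']
289 ['-5', '15', '12', '15', '11', '28', '15', '14', '93', '102', '109', '104', '98', '79', '43', '15', '3']
295 ['15', '12', '12', '13', '13', '28', '13', '9', '12', '65', '75', '74', '72', '57', '42', '14', '3']
301 ['12', '14', '17', '13', '15', '14', '9', '13', '16', '22', '32', '40', '37', '40', '10', '4', '-5']
307 ['-1', '3', '2', '-4', '8', '15', '11', '15', '16', '14', '17', '9', '7', '8', '14', '-1', '-1']
```

View pics/crop1.png

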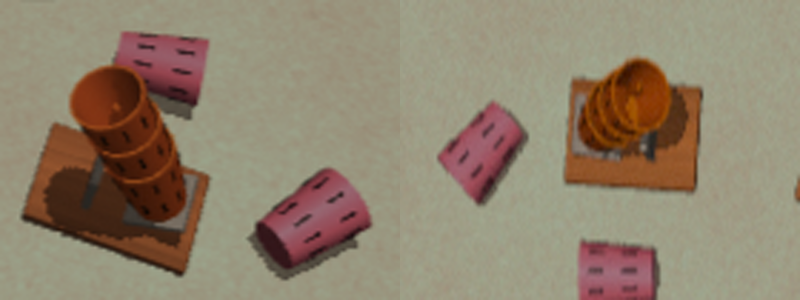

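The crop shows three nested orange moulds on the rack. The top one's rim centre is at scene about (380,258), open and leaning to the robot's right. The pink moulds lie apart on the counter. Next I fit the stack axis and the boards.

```bash
cat > fit.py <<'E'
from h import *
from scipy.optimize import least_squares
def fit(q,x0,lo=44,hi=80,free=True):
    # x: foot x,y,z (mm), axis ax,ay ; cone shell residual
    def res(x,full=False,q=q):
        a=np.array([x[3],x[4],1]);a/=np.linalg.norm(a)
        w=q-x[:3]; s=w@a; r=np.linalg.norm(w-np.outer(s,a),axis=1)
        sc=np.clip(s,0,80); ro=24+.1*sc
        d=np.minimum(abs(r-ro),abs(r-ro+3)); d=np.where((r<ro)&(r>ro-3),0,d)
        e=np.hypot(d,np.maximum(s-80,0))
        return (e,s) if full else e
    x=np.array(x0,float)
    for k in range(4):
        e,s=res(x,True); qq=q[(s>lo)&(s<hi+8)&(e<12)]
        x=least_squares(lambda y:res(y,q=qq),x,loss='soft_l1',f_scale=2,x_scale=[1,1,1,.02,.02]).x
    a=np.array([x[3],x[4],1]);a/=np.linalg.norm(a)
    return x,a,len(qq),np.median(res(x,q=qq))
E
python3 - <<'E'
from fit import *
t=np.load('top0.npz');d=np.load('scene0.npz')
R=np.array([[ 0.01056328,-0.99991665,0.00742417],[-0.9872756,-0.01160727,-0.1585943],[0.15866726,-0.00565443,-0.98731592]]);T=np.array([0.04356955,0.50486378,1.55696557])
f=210/np.tan(np.radians(45.53678743154209/2))
def plane(c,z):
    r=np.c_[(c[:,0]-280)/f,(c[:,1]-210)/f,np.ones(len(c))]@R; o=-R.T@T
    return o[:2]+r[:,:2]*((z-o[2])/r[:,2])[:,None]
u,v=np.meshgrid(np.arange(560),np.arange(420))
P=t['P'];Z=P[...,2];hsv=cv2.cvtColor(t['im'],cv2.COLOR_RGB2HSV)
for n,(x0,x1,y0,y1),z in(('wood',(375,440,152,248),.02),('rack',(152,212,150,200),.012)):
    m=(u>x0)&(u<x1)&(v>y0)&(v<y1)&(hsv[...,1]>95)
    m=cv2.morphologyEx(m.astype(np.uint8),cv2.MORPH_OPEN,np.ones((5,5)))
    if n=='rack': m&=(Z<.03).astype(np.uint8)
    k,l,st,_=cv2.connectedComponentsWithStats(m); m=l==1+st[1:,4].argmax()
    c=np.argwhere(m)[:,::-1].astype(float); p=plane(c,z)*1000
    print(n,len(c),cv2.minAreaRect(p.astype(np.float32)))
qs=np.load('or_scene.npy')*1000;qt=np.load('or_top.npy')*1000
sel=lambda q:q[(q[:,2]>90)&(q[:,0]>540)]
a0=np.array([.03,-.423,.906])
for n,q in(('scene',sel(qs)),('top',sel(qt)),('both',np.vstack([sel(qs),sel(qt)]))):
    top=q[q[:,2]>150].mean(0); x0=np.r_[top-65*a0,a0[0]/a0[2],a0[1]/a0[2]]
    x,a,k,e=fit(q,x0); print(n,x[:3],a,np.degrees(np.arccos(a[2])),k,e)
sg=P[(u>398)&(u<430)&(v>158)&(v<195)&(Z>.03)]*1000
print('single',fit(sg,[599,-386,20,0,0],lo=5)[0:2])
E
```

```text
wood 3252 ((548.6541137695312, -355.93743896484375), (140.86659240722656, 249.6780242919922), 81.29505920410156)
rack 686 ((609.8445434570312, 374.150146484375), (97.26115417480469, 149.95944213867188), 0.6884844899177551)
scene [598.88167471 360.05584936 109.32348689] [-0.0173203  -0.4758175   0.87937348] 28.43312140444823 505 0.0
top [598.78949639 357.97353089 112.459971  ] [-0.00546678 -0.48214305  0.87607545] 28.827488637350022 205 0.0
both [598.30008931 359.21303462 111.6050136 ] [-0.00527123 -0.48530818  0.87432727] 29.034541484530617 692 0.0
single (array([ 5.97286323e+02, -3.82642677e+02,  3.14187309e+01,  2.15007537e-02,
       -1.81181306e-02]), array([ 0.02149226, -0.01811097,  0.99960496]))
```

```bash
python3 - <<'E'
from h import *
s,P=snap('top'); R=np.array(s['R']);T=np.array(s['t']);f=210/np.tan(np.radians(s['vertical_fov']/2));print(s['cx'],s['cy'],f)
o=-R.T@T;u,v=np.meshgrid(np.arange(560),np.arange(420));Z=P[...,2];hsv=cv2.cvtColor(s['image'],cv2.COLOR_RGB2HSV)
for n,(x0,x1,y0,y1),z in(('wood',(375,440,152,248),.02),('rack',(152,212,150,200),.012)):
    m=(u>x0)&(u<x1)&(v>y0)&(v<y1)&(hsv[...,1]>95)
    m=cv2.morphologyEx(m.astype(np.uint8),cv2.MORPH_OPEN,np.ones((5,5)))
    if n=='rack': m&=(Z<.03).astype(np.uint8)
    k,l,st,_=cv2.connectedComponentsWithStats(m); m=l==1+st[1:,4].argmax()
    c=np.argwhere(m)[:,::-1].astype(float)
    r=np.c_[(c[:,0]-s['cx'])/f,(c[:,1]-s['cy'])/f,np.ones(len(c))]@R
    p=(o[:2]+r[:,:2]*((z-o[2])/r[:,2])[:,None])*1000
    print(n,cv2.minAreaRect(p.astype(np.float32)))
E
```

```text
275.66856314593275 205.94410575547406 500.342694112577
wood ((535.4993286132812, -369.7515869140625), (140.45799255371094, 249.0584259033203), 81.2091064453125)
rack ((596.4397583007812, 359.4419860839844), (97.01236724853516, 149.80081176757812), 0.6848787665367126)
```

```bash
cat > plan.py <<'E'
from h import *
from scipy.spatial.transform import Rotation as Ro, Slerp
def frame(z,y):
    z=np.array(z,float);z/=np.linalg.norm(z);y=np.array(y,float);y-=z*(y@z);y/=np.linalg.norm(y)
    return Ro.from_matrix(np.c_[np.cross(y,z),y,z])
def rows(p1,R1,N,nrot=None,start=None):
    s=monitor.read_state()
    p0,R0=(s['eef_pos'],Ro.from_rotvec(s['ee_rot'])) if start is None else start
    print('at',np.round(p0,4),'t',s['t'],'dist',np.linalg.norm(p1-p0),'ang',np.degrees((R0.inv()*R1).magnitude()))
    nrot=nrot or N; r=(R0.inv()*R1).as_rotvec(degrees=True)/nrot; c=R0
    for k in range(N):
        dp=c.inv().apply((np.array(p1)-p0)/N)*100; rr=r if k<nrot else r*0
        print(k+1,np.round(dp,2).tolist(),np.round(rr,2).tolist()); c=c*Ro.from_rotvec(rr,degrees=True)
foot=np.array([.5975,.3605,.107]); ax=np.array([0,-.46,.888]); RG=frame(-ax,[1,0,0])
bx=np.array([.988,-.153,0]); tgt=np.array([.5355,-.3698,.02])-.058*bx; RP=frame([0,0,-1],[-.153,-.988,0])
E
python3 - <<'E'
from plan import *
rows(foot+.150*ax,RG,20)
E
```

```text
at [ 0.1948 -0.5406  0.2386] t 0.15 dist 0.9244467840215712 ang 74.67761584178722
1 [3.3, -3.23, -0.0] [0.83, 1.19, -3.44]
2 [3.49, -3.03, 0.11] [0.83, 1.19, -3.44]
3 [3.66, -2.81, 0.23] [0.83, 1.19, -3.44]
4 [3.82, -2.58, 0.35] [0.83, 1.19, -3.44]
5 [3.96, -2.34, 0.46] [0.83, 1.19, -3.44]
6 [4.08, -2.09, 0.58] [0.83, 1.19, -3.44]
7 [4.19, -1.84, 0.69] [0.83, 1.19, -3.44]
8 [4.27, -1.57, 0.81] [0.83, 1.19, -3.44]
9 [4.34, -1.3, 0.92] [0.83, 1.19, -3.44]
10 [4.39, -1.02, 1.02] [0.83, 1.19, -3.44]
11 [4.42, -0.74, 1.13] [0.83, 1.19, -3.44]
12 [4.43, -0.46, 1.23] [0.83, 1.19, -3.44]
13 [4.42, -0.18, 1.33] [0.83, 1.19, -3.44]
14 [4.4, 0.11, 1.42] [0.83, 1.19, -3.44]
15 [4.35, 0.39, 1.51] [0.83, 1.19, -3.44]
16 [4.29, 0.68, 1.59] [0.83, 1.19, -3.44]
17 [4.21, 0.95, 1.66] [0.83, 1.19, -3.44]
18 [4.1, 1.23, 1.73] [0.83, 1.19, -3.44]
19 [3.99, 1.5, 1.8] [0.83, 1.19, -3.44]
20 [3.85, 1.76, 1.86] [0.83, 1.19, -3.44]
```

```bash
python3 -m jog '[{"dp":[3.3,-3.2,-1],"rot":[0.8,1.2,-3.4]},{"dp":[3.5,-3.0,-1],"rot":[0.8,1.2,-3.4]},{"dp":[3.7,-2.8,-0.8],"rot":[0.8,1.2,-3.4]},{"dp":[3.8,-2.6,-0.6],"rot":[0.8,1.2,-3.4]},{"dp":[4,-2.3,-0.4],"rot":[0.8,1.2,-3.4]}]' 1
python3 -m jog '[{"dp":[4.1,-2.1,0.4],"rot":[0.8,1.2,-3.4]},{"dp":[4.2,-1.8,0.6],"rot":[0.8,1.2,-3.4]},{"dp":[4.3,-1.6,0.8],"rot":[0.8,1.2,-3.4]},{"dp":[4.3,-1.3,0.9],"rot":[0.8,1.2,-3.4]},{"dp":[4.4,-1,1],"rot":[0.8,1.2,-3.4]}]'
python3 -c "
from plan import *
rows(foot+.150*ax,RG,10)"
```

```text
t: 0.78
eef_pos: [0.296, -0.3342, 0.289]
ee_rot: [-2.894, -0.966, -0.14]
force: [0.2, -0.4, 1.1]
gripper_width: 0.0857
grip_force: 0.0
t: 1.4
eef_pos: [0.3979, -0.127, 0.2917]
ee_rot: [-2.635, -1.345, -0.268]
force: [1.5, -1.7, 0.5]
gripper_width: 0.0855
grip_force: 0.0
at [ 0.3979 -0.127   0.2917] t 1.4 dist 0.4665714179070784 ang 37.6632171896892
1 [4.3, -0.76, 1.63] [0.88, 1.2, -3.46]
2 [4.31, -0.48, 1.73] [0.88, 1.2, -3.46]
3 [4.29, -0.19, 1.83] [0.88, 1.2, -3.46]
4 [4.25, 0.1, 1.92] [0.88, 1.2, -3.46]
5 [4.2, 0.38, 2.0] [0.88, 1.2, -3.46]
6 [4.12, 0.67, 2.08] [0.88, 1.2, -3.46]
7 [4.03, 0.94, 2.16] [0.88, 1.2, -3.46]
8 [3.92, 1.22, 2.22] [0.88, 1.2, -3.46]
9 [3.79, 1.49, 2.28] [0.88, 1.2, -3.46]
10 [3.64, 1.75, 2.34] [0.88, 1.2, -3.46]
```

Tracking is good, so I continue, keeping high until I am past blue.

```bash
python3 -m jog '[{"dp":[4.3,-0.8,1.2],"rot":[0.9,1.2,-3.5]},{"dp":[4.3,-0.5,1.3],"rot":[0.9,1.2,-3.5]},{"dp":[4.3,-0.2,1.4],"rot":[0.9,1.2,-3.5]},{"dp":[4.3,0.1,1.5],"rot":[0.9,1.2,-3.5]},{"dp":[4.2,0.4,1.8],"rot":[0.9,1.2,-3.5]}]'
python3 -m jog '[{"dp":[4.1,0.7,2],"rot":[0.9,1.2,-3.5]},{"dp":[4,0.9,2.1],"rot":[0.9,1.2,-3.5]},{"dp":[3.9,1.2,2.2],"rot":[0.9,1.2,-3.5]},{"dp":[3.8,1.5,2.3],"rot":[0.9,1.2,-3.5]},{"dp":[3.6,1.7,2.3],"rot":[0.9,1.2,-3.5]}]'
cat > chk.py <<'E'
from plan import *
from fit import fit
for n in('scene','wrist'):
    s,P=snap(n); q=P.reshape(-1,3)*1000
    hsv=cv2.cvtColor(s['image'],cv2.COLOR_RGB2HSV).reshape(-1,3)
    m=(hsv[:,1]>150)&(hsv[:,0]<22)&(np.linalg.norm(q[:,:2]-[597,335],axis=1)<70)&(q[:,2]>80)&(q[:,2]<205)
    x,a,k,e=fit(q[m],np.r_[foot*1000,0,-.52]); print(n,m.sum(),k,e,x[:3],a,'rim',x[:3]+80*a)
    if n=='wrist': save(s['image'],'wrist1.png')
rows(foot+.150*ax,RG,5)
E
python3 chk.py
```

```text
t: 2.02
eef_pos: [0.4961, 0.0777, 0.2845]
ee_rot: [-2.311, -1.682, -0.378]
force: [0.9, -0.1, -0.6]
gripper_width: 0.0854
grip_force: 0.0
t: 2.65
eef_pos: [0.5941, 0.2859, 0.2594]
ee_rot: [-1.946, -1.961, -0.473]
force: [0.4, -0.4, 0.3]
gripper_width: 0.0852
grip_force: 0.0
scene 1150 483 0.0 [599.75259428 360.35950494 109.99130049] [-0.02946594 -0.48273875  0.87526856] rim [597.39531875 321.74040514 180.01278564]
wrist 6542 3020 0.0 [599.1128732  362.91393696 111.65479963] [-0.02512791 -0.51764891  0.85522406] rim [597.10264073 321.50202447 180.07272469]
at [0.5942 0.2874 0.2579] t 2.75 dist 0.018449363169439275 ang 0.6290422116877703
1 [-0.09, 0.07, 0.35] [-0.08, -0.0, 0.09]
2 [-0.09, 0.07, 0.35] [-0.08, -0.0, 0.09]
3 [-0.09, 0.07, 0.35] [-0.08, -0.0, 0.09]
4 [-0.09, 0.07, 0.35] [-0.08, -0.0, 0.09]
5 [-0.09, 0.07, 0.35] [-0.08, -0.0, 0.09]
```

View pics/wrist1.png

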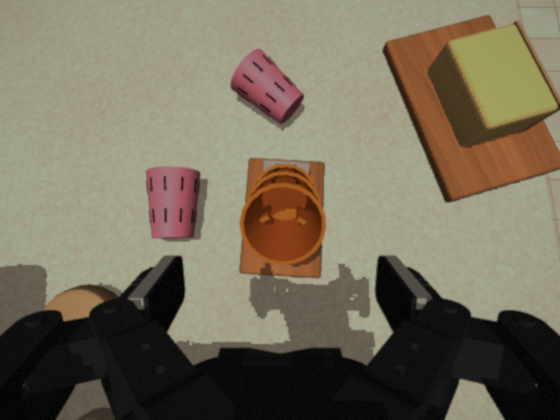

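The wrist view shows the top rim centred near (284,222), between the pads at (180,280) and (380,280). Both cameras give the rim centre at (597,322,180) mm with a tilt of about 28–29°. I align above the rim, then go down along the axis.

```bash
python3 - <<'E'
from plan import *
rim=np.array([.5973,.3217,.180]); a=np.array([-.005,-.472,.8815]);a/=np.linalg.norm(a); R=frame(-a,[1,0,0])
rows(rim+.05*a,R,5)
rows(rim-.024*a,R,5,start=(rim+.05*a,R))
E
```

```text
at [0.5942 0.2874 0.2579] t 2.75 dist 0.035565327724497144 ang 1.138159167638277
1 [-0.12, 0.06, 0.7] [-0.14, 0.15, 0.09]
2 [-0.12, 0.06, 0.7] [-0.14, 0.15, 0.09]
3 [-0.13, 0.06, 0.7] [-0.14, 0.15, 0.09]
4 [-0.13, 0.06, 0.7] [-0.14, 0.15, 0.09]
5 [-0.13, 0.06, 0.7] [-0.14, 0.15, 0.09]
at [0.597  0.2981 0.2241] t 2.75 dist 0.074 ang 0.0
1 [0.0, 0.0, 1.48] [0.0, 0.0, 0.0]
2 [0.0, 0.0, 1.48] [0.0, 0.0, 0.0]
3 [0.0, 0.0, 1.48] [0.0, 0.0, 0.0]
4 [0.0, 0.0, 1.48] [0.0, 0.0, 0.0]
5 [0.0, 0.0, 1.48] [0.0, 0.0, 0.0]
```

```bash
python3 -m jog '[{"dp":[-0.12,0.06,0.7],"rot":[-0.14,0.15,0.09]},{"dp":[-0.12,0.06,0.7],"rot":[-0.14,0.15,0.09]},{"dp":[-0.13,0.06,0.7],"rot":[-0.14,0.15,0.09]},{"dp":[-0.13,0.06,0.7],"rot":[-0.14,0.15,0.09]},{"dp":[-0.13,0.06,0.7],"rot":[-0.14,0.15,0.09]}]'
python3 -m jog '[{"dp":[0,0,1],"rot":[0,0,0]},{"dp":[0,0,1],"rot":[0,0,0]},{"dp":[0,0,0],"rot":[0,0,0]},{"dp":[0,0,0],"rot":[0,0,0]},{"dp":[0,0,0],"rot":[0,0,0]}]'
python3 - <<'E'
from plan import *
from fit import fit
s,P=snap('wrist'); save(s['image'],'wrist2.png')
rim=np.array([.5973,.3217,.180]); a=np.array([-.005,-.472,.8815]);a/=np.linalg.norm(a); R=frame(-a,[1,0,0])
rows(rim-.024*a,R,5)
E
```

```text
t: 3.38
eef_pos: [0.5969, 0.2949, 0.2258]
ee_rot: [-1.955, -1.944, -0.496]
force: [-0.3, -0.4, 0.3]
gripper_width: 0.0854
grip_force: 0.0
t: 4.0
eef_pos: [0.5973, 0.3045, 0.2089]
ee_rot: [-1.955, -1.945, -0.497]
force: [0.2, -0.3, -0.8]
gripper_width: 0.0856
grip_force: 0.0
at [0.5973 0.3045 0.2088] t 4.05 dist 0.05756949282206871 ang 0.2776017888915956
1 [0.03, -0.01, 1.15] [0.05, 0.01, -0.03]
2 [0.03, -0.01, 1.15] [0.05, 0.01, -0.03]
3 [0.03, -0.01, 1.15] [0.05, 0.01, -0.03]
4 [0.03, -0.01, 1.15] [0.05, 0.01, -0.03]
5 [0.03, -0.0, 1.15] [0.05, 0.01, -0.03]
```

View pics/wrist2.png

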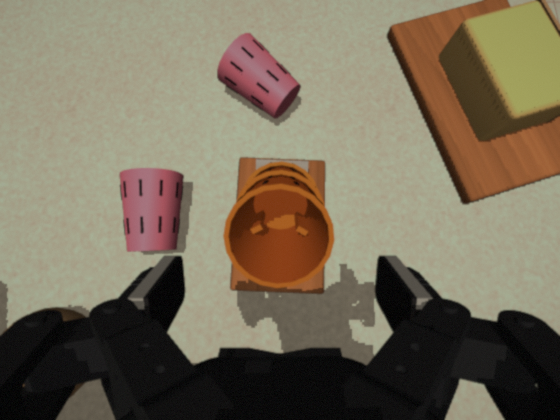

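The rim is centred at (279,233), midway between the pads. I go down the last 57 mm and close.

```bash
python3 -m jog '[{"dp":[0.03,0,1.15],"rot":[0,0,0]},{"dp":[0.03,0,1.15],"rot":[0,0,0]},{"dp":[0.03,0,1.15],"rot":[0,0,0]},{"dp":[0.03,0,1.15],"rot":[0,0,0]},{"dp":[0.03,0,1.15],"rot":[0,0,0]}]'
python3 -m jog '[{"dp":[0,0,0],"rot":[0,0,0]},{"dp":[0,0,0],"rot":[0,0,0]},{"dp":[0,0,0],"rot":[0,0,0]},{"dp":[0,0,0],"rot":[0,0,0]},{"dp":[0,0,0],"rot":[0,0,0]}]' 0.3 40
python3 -m jog '[{"dp":[0,0,0],"rot":[0,0,0]},{"dp":[0,0,0],"rot":[0,0,0]},{"dp":[0,0,0],"rot":[0,0,0]},{"dp":[0,0,0],"rot":[0,0,0]},{"dp":[0,0,0],"rot":[0,0,0]}]'
python3 -c "
from h import *
s,P=snap('scene'); save(cv2.resize(s['image'][200:330,300:480],None,fx=4,fy=4),'g1.png')"
```

```text
t: 4.68
eef_pos: [0.5973, 0.3334, 0.1575]
ee_rot: [-1.954, -1.945, -0.495]
force: [-0.1, -0.5, 0.7]
gripper_width: 0.0853
grip_force: 0.0
t: 5.3
eef_pos: [0.5977, 0.3329, 0.1586]
ee_rot: [-1.955, -1.945, -0.496]
force: [-1.0, 0.4, -0.8]
gripper_width: 0.0619
grip_force: 43.7
t: 5.92
eef_pos: [0.5975, 0.3329, 0.1584]
ee_rot: [-1.955, -1.945, -0.496]
force: [-0.5, -0.2, -0.7]
gripper_width: 0.0627
grip_force: 43.7
```

View pics/g1.png

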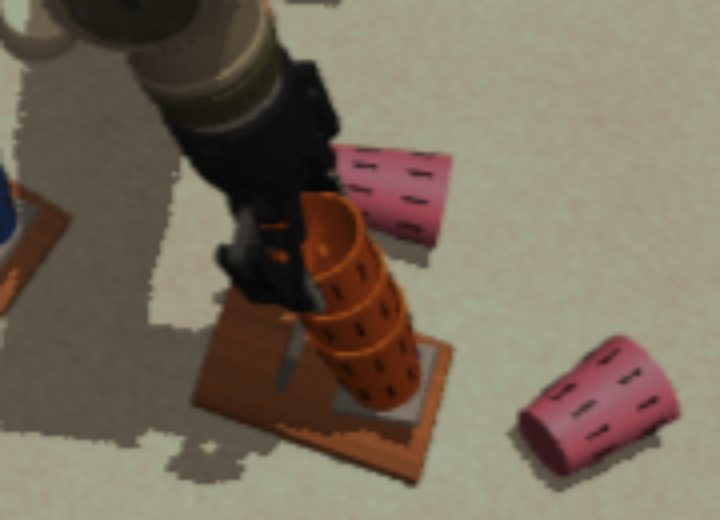

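Grip is good: width 62.7 mm, with the pads above the lower mould's rim. I start the draw slowly along the axis.

```bash
python3 -m jog '[{"dp":[0.01,0,-0.3],"rot":[0,0,0]},{"dp":[0.02,0,-0.4],"rot":[0,-0.3,0]},{"dp":[0.02,0,-0.5],"rot":[0,-0.3,0]},{"dp":[0.02,0,-0.5],"rot":[0,-0.3,0]},{"dp":[0.02,0,-0.5],"rot":[0,-0.3,0]}]'
python3 -m jog '[{"dp":[0.02,0,-0.6],"rot":[0,0,0]},{"dp":[0.02,0,-0.6],"rot":[0,0,0]},{"dp":[0.02,0,-0.6],"rot":[0,0,0]},{"dp":[0.02,0,-0.6],"rot":[0,0,0]},{"dp":[0.02,0,-0.6],"rot":[0,0,0]}]'
python3 -c "
from h import *
s,P=snap('scene'); save(cv2.resize(s['image'][200:330,300:480],None,fx=4,fy=4),'g2.png')"
```

```text
t: 6.6
eef_pos: [0.5974, 0.3234, 0.1788]
ee_rot: [-1.968, -1.958, -0.477]
force: [-0.8, 0.4, -1.4]
gripper_width: 0.0622
grip_force: 43.7
t: 7.22
eef_pos: [0.5971, 0.3106, 0.2059]
ee_rot: [-1.968, -1.958, -0.477]
force: [0.2, -1.2, -1.4]
gripper_width: 0.0623
grip_force: 43.7
```

View pics/g2.png

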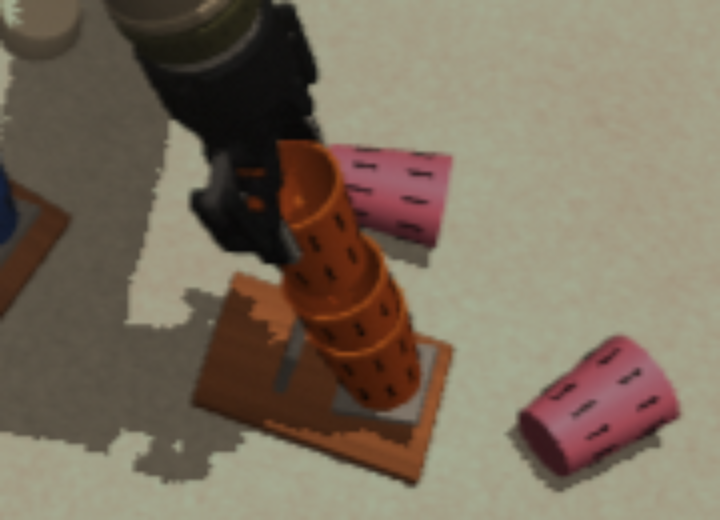

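The lower mould stays put and the top one is coming out. I keep going until it is well clear.

```bash
python3 -m jog '[{"dp":[0.02,0,-1],"rot":[0,0,0]},{"dp":[0.02,0,-1.5],"rot":[0,0,0]},{"dp":[0.02,0,-2],"rot":[0,0,0]},{"dp":[0.02,0,-2.5],"rot":[0,0,0]},{"dp":[0.02,0,-3],"rot":[0,0,0]}]'
python3 -c "
from plan import *
w=np.array([.47,.03,.335])
s=monitor.read_state();R0=Ro.from_rotvec(s['ee_rot']);M=Ro.from_rotvec((R0.inv()*RP).as_rotvec()/2);
rows(w,R0*M,10);rows(np.array([tgt[0],tgt[1],.20]),RP,15,nrot=11,start=(w,R0*M))"
```

```text
t: 7.9
eef_pos: [0.596, 0.2659, 0.2964]
ee_rot: [-1.967, -1.958, -0.477]
force: [0.5, 0.4, -1.5]
gripper_width: 0.0619
grip_force: 43.8
at [0.596  0.2659 0.2964] t 7.9 dist 0.27020680773933015 ang 50.60563525886986
1 [-1.93, -1.24, -1.42] [-1.14, -1.01, 4.83]
2 [-2.05, -1.05, -1.41] [-1.14, -1.01, 4.83]
3 [-2.16, -0.84, -1.39] [-1.14, -1.01, 4.83]
4 [-2.24, -0.63, -1.37] [-1.14, -1.01, 4.83]
5 [-2.31, -0.41, -1.34] [-1.14, -1.01, 4.83]
6 [-2.36, -0.19, -1.3] [-1.14, -1.01, 4.83]
7 [-2.39, 0.04, -1.26] [-1.14, -1.01, 4.83]
8 [-2.4, 0.27, -1.22] [-1.14, -1.01, 4.83]
9 [-2.39, 0.49, -1.17] [-1.14, -1.01, 4.83]
10 [-2.36, 0.71, -1.11] [-1.14, -1.01, 4.83]
at [0.47  0.03  0.335] t 7.9 dist 0.41366086579709227 ang 50.605635258869825
1 [-1.76, 2.1, 0.28] [-1.04, -0.92, 4.39]
2 [-1.59, 2.22, 0.34] [-1.04, -0.92, 4.39]
3 [-1.41, 2.33, 0.41] [-1.04, -0.92, 4.39]
4 [-1.22, 2.43, 0.47] [-1.04, -0.92, 4.39]
5 [-1.03, 2.5, 0.54] [-1.04, -0.92, 4.39]
6 [-0.82, 2.56, 0.6] [-1.04, -0.92, 4.39]
7 [-0.61, 2.61, 0.66] [-1.04, -0.92, 4.39]
8 [-0.4, 2.63, 0.71] [-1.04, -0.92, 4.39]
9 [-0.19, 2.64, 0.76] [-1.04, -0.92, 4.39]
10 [0.03, 2.63, 0.81] [-1.04, -0.92, 4.39]
11 [0.24, 2.61, 0.86] [-1.04, -0.92, 4.39]
12 [0.45, 2.57, 0.9] [-0.0, -0.0, 0.0]
13 [0.45, 2.57, 0.9] [-0.0, -0.0, 0.0]
14 [0.45, 2.57, 0.9] [-0.0, -0.0, 0.0]
15 [0.45, 2.57, 0.9] [-0.0, -0.0, 0.0]
```

```bash
python3 -m jog '[{"dp":[-1.93,-1.24,-1.42],"rot":[-1.1,-1,4.8]},{"dp":[-2.05,-1.05,-1.4],"rot":[-1.1,-1,4.8]},{"dp":[-2.16,-0.84,-1.4],"rot":[-1.1,-1,4.8]},{"dp":[-2.24,-0.63,-1.4],"rot":[-1.1,-1,4.8]},{"dp":[-2.3,-0.4,-1.34],"rot":[-1.1,-1,4.8]}]'
python3 -m jog '[{"dp":[-2.36,-0.2,-1.3],"rot":[-1.1,-1,4.8]},{"dp":[-2.4,0,-1.26],"rot":[-1.1,-1,4.8]},{"dp":[-2.4,0.3,-1.2],"rot":[-1.1,-1,4.8]},{"dp":[-2.4,0.5,-1.2],"rot":[-1.1,-1,4.8]},{"dp":[-2.4,0.7,-1.1],"rot":[-1.1,-1,4.8]}]'
python3 -m jog '[{"dp":[-1.8,2.1,0],"rot":[-1,-0.9,4.4]},{"dp":[-1.6,2.2,0.1],"rot":[-1,-0.9,4.4]},{"dp":[-1.4,2.3,0.2],"rot":[-1,-0.9,4.4]},{"dp":[-1.2,2.4,0.3],"rot":[-1,-0.9,4.4]},{"dp":[-1,2.5,0.4],"rot":[-1,-0.9,4.4]}]'
python3 -c "
from plan import *
rows(np.array([tgt[0],tgt[1],.20]),RP,10,nrot=8)"
```

```text
t: 8.52
eef_pos: [0.5331, 0.1474, 0.316]
ee_rot: [-2.415, -1.523, -0.386]
force: [0.7, -0.4, -1.1]
gripper_width: 0.0621
grip_force: 43.9
t: 9.15
eef_pos: [0.4699, 0.0289, 0.335]
ee_rot: [-2.768, -1.005, -0.272]
force: [-0.4, -0.3, -0.6]
gripper_width: 0.062
grip_force: 43.9
t: 9.78
eef_pos: [0.4724, -0.1026, 0.2992]
ee_rot: [-2.994, -0.466, -0.154]
force: [-0.2, 0.2, -1.3]
gripper_width: 0.0619
grip_force: 43.9
at [ 0.4724 -0.1026  0.2992] t 9.775 dist 0.2767443038420249 ang 27.805333301031794
1 [-0.83, 2.55, 0.67] [-0.83, -0.67, 3.31]
2 [-0.67, 2.59, 0.72] [-0.83, -0.67, 3.31]
3 [-0.51, 2.61, 0.76] [-0.83, -0.67, 3.31]
4 [-0.35, 2.62, 0.81] [-0.83, -0.67, 3.31]
5 [-0.19, 2.63, 0.85] [-0.83, -0.67, 3.31]
6 [-0.03, 2.62, 0.89] [-0.83, -0.67, 3.31]
7 [0.13, 2.61, 0.92] [-0.83, -0.67, 3.31]
8 [0.29, 2.58, 0.96] [-0.83, -0.67, 3.31]
9 [0.45, 2.54, 0.99] [-0.0, -0.0, 0.0]
10 [0.45, 2.54, 0.99] [-0.0, -0.0, 0.0]
```

```bash
python3 -m jog '[{"dp":[-0.8,2.55,0.7],"rot":[-0.8,-0.7,3.3]},{"dp":[-0.7,2.6,0.7],"rot":[-0.8,-0.7,3.3]},{"dp":[-0.5,2.6,0.8],"rot":[-0.8,-0.7,3.3]},{"dp":[-0.35,2.6,0.8],"rot":[-0.8,-0.7,3.3]},{"dp":[-0.2,2.6,0.85],"rot":[-0.8,-0.7,3.3]}]'
python3 -m jog '[{"dp":[0,2.6,0.9],"rot":[-0.8,-0.7,3.3]},{"dp":[0.1,2.6,0.9],"rot":[-0.8,-0.7,3.3]},{"dp":[0.3,2.6,0.95],"rot":[-0.8,-0.7,3.3]},{"dp":[0.45,2.5,1],"rot":[0,0,0]},{"dp":[0.45,2.5,1],"rot":[0,0,0]}]'
python3 -m jog '[{"dp":[0,0,0],"rot":[0,0,0]},{"dp":[0,0,0],"rot":[0,0,0]},{"dp":[0,0,0],"rot":[0,0,0]},{"dp":[0,0,0],"rot":[0,0,0]},{"dp":[0,0,0],"rot":[0,0,0]}]'
cat > held.py <<'E'
from plan import *
from fit import fit
import sys
rows(np.array([tgt[0],tgt[1],.20]),RP,5)
s=monitor.read_state();p=s['eef_pos']*1000
Q=[]
for n in('scene','top'):
    S,P=snap(n);q=P.reshape(-1,3)*1000;hsv=cv2.cvtColor(S['image'],cv2.COLOR_RGB2HSV).reshape(-1,3)
    m=(hsv[:,1]>150)&(hsv[:,0]<14)&(np.linalg.norm(q[:,:2]-p[:2],axis=1)<45)&(q[:,2]>35)&(q[:,2]<p[2]+45)
    Q.append(q[m]); print(n,m.sum(),q[m][:,2].min() if m.any() else '')
    if n=='scene': save(cv2.resize(S['image'][110:270,60:270],None,fx=3.5,fy=3.5),sys.argv[1])
for q in(Q[0],np.vstack(Q)):
    x,a,k,e=fit(q,np.r_[p-[0,0,56],0,0],lo=-8); print(k,e,x[:3],a,np.degrees(np.arccos(a[2])),'s range',np.percentile((q-x[:3])@a,[2,98]))
E
python3 held.py h1.png
```

```text
t: 10.4
eef_pos: [0.4757, -0.2317, 0.2472]
ee_rot: [-3.098, -0.03, -0.052]
force: [0.6, -0.6, -1.3]
gripper_width: 0.0623
grip_force: 43.9
t: 11.02
eef_pos: [0.479, -0.3597, 0.1972]
ee_rot: [-3.128, 0.234, 0.009]
force: [0.5, -0.1, -0.9]
gripper_width: 0.0623
grip_force: 43.9
t: 11.65
eef_pos: [0.4791, -0.3576, 0.1983]
ee_rot: [-3.129, 0.233, 0.008]
force: [0.1, -0.3, 0.1]
gripper_width: 0.062
grip_force: 43.9
at [ 0.4791 -0.3576  0.1983] t 11.65 dist 0.0038202833257337987 ang 0.47679014719646773
1 [-0.01, 0.07, -0.03] [-0.04, 0.06, 0.06]
2 [-0.01, 0.07, -0.03] [-0.04, 0.06, 0.06]
3 [-0.01, 0.07, -0.03] [-0.04, 0.06, 0.06]
4 [-0.01, 0.07, -0.03] [-0.04, 0.06, 0.06]
5 [-0.01, 0.07, -0.03] [-0.04, 0.06, 0.06]
scene 336 135.28835088552836
top 5 144.9605316011631
336 0.0 [ 480.83527652 -358.22203984  142.12400589] [-0.00961273  0.01466809  0.99984621] 1.004865588083305 s range [ 1.51417326 77.17583655]
341 0.0 [ 480.76251978 -358.27089004  141.9027155 ] [-0.00977367  0.01770595  0.99979547] 1.1588499481016665 s range [ 1.88424514 77.40128023]
```

View pics/h1.png

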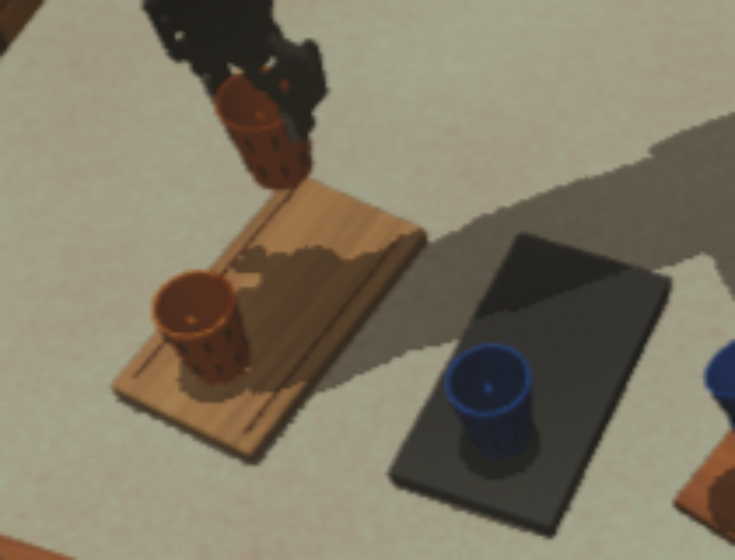

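The mould hangs upright (tilt about 1°) with its foot centre at (481,-358,142) mm. That is about 122 mm above the board, over its free end and 120 mm from the single. I lower it.

```bash
python3 -m jog '[{"dp":[0,0.1,1],"rot":[0,0,0]},{"dp":[0,0.1,2.5],"rot":[0,0,0]},{"dp":[0,0.1,3],"rot":[0,0,0]},{"dp":[0,0,2],"rot":[0,0,0]},{"dp":[0,0,1.5],"rot":[0,0,0]}]'
python3 -m jog '[{"dp":[0,0,0.8],"rot":[0,0,0]},{"dp":[0,0,0.4],"rot":[0,0,0]},{"dp":[0,0,0.2],"rot":[0,0,0]},{"dp":[0,0,0],"rot":[0,0,0]},{"dp":[0,0,0],"rot":[0,0,0]}]'
```

```text
t: 12.38
eef_pos: [0.4774, -0.36, 0.0962]
ee_rot: [-3.127, 0.234, 0.011]
force: [-0.1, -0.4, -0.9]
gripper_width: 0.0626
grip_force: 43.9
t: 13.0
eef_pos: [0.4781, -0.3607, 0.0844]
ee_rot: [-3.129, 0.234, 0.008]
force: [0.5, 0.0, -1.1]
gripper_width: 0.062
grip_force: 43.9
```

```bash
python3 -m jog '[{"dp":[0,0,0.1],"rot":[0,0,0]},{"dp":[0,0,0.1],"rot":[0,0,0]},{"dp":[0,0,0.1],"rot":[0,0,0]},{"dp":[0,0,0.1],"rot":[0,0,0]},{"dp":[0,0,0.1],"rot":[0,0,0]}]'
python3 -m jog '[{"dp":[0,0,0.1],"rot":[0,0,0]},{"dp":[0,0,0.1],"rot":[0,0,0]},{"dp":[0,0,0.05],"rot":[0,0,0]},{"dp":[0,0,0],"rot":[0,0,0]},{"dp":[0,0,0],"rot":[0,0,0]}]'
```

```text
t: 13.62
eef_pos: [0.4784, -0.3606, 0.0802]
ee_rot: [-3.129, 0.234, 0.007]
force: [-3.0, 1.7, 12.6]
gripper_width: 0.0622
grip_force: 44.8
t: 14.25
eef_pos: [0.4788, -0.3607, 0.0802]
ee_rot: [-3.13, 0.234, 0.004]
force: [-4.5, 4.3, 20.5]
gripper_width: 0.0619
grip_force: 45.4
```

It is down: 20 N at the wrist and no further descent. I ease the push a little and check the pose before letting go.

```bash
python3 -m jog '[{"dp":[0,0,-0.1],"rot":[0,0,0]},{"dp":[0,0,-0.05],"rot":[0,0,0]},{"dp":[0,0,0],"rot":[0,0,0]},{"dp":[0,0,0],"rot":[0,0,0]},{"dp":[0,0,0],"rot":[0,0,0]}]'
sed -i 's/>35)/>15)/' held.py; python3 held.py h2.png
```

```text
t: 14.88
eef_pos: [0.4785, -0.3606, 0.0803]
ee_rot: [-3.13, 0.234, 0.005]
force: [-2.1, 2.5, 13.3]
gripper_width: 0.0621
grip_force: 44.9
at [ 0.4785 -0.3606  0.0803] t 14.875 dist 0.11974783397228211 ang 0.3758903889744331
1 [-0.01, -0.0, -2.39] [-0.04, 0.04, 0.05]
2 [-0.01, 0.0, -2.39] [-0.04, 0.04, 0.05]
3 [-0.01, 0.0, -2.39] [-0.04, 0.04, 0.05]
4 [-0.01, 0.0, -2.39] [-0.04, 0.04, 0.05]
5 [-0.01, 0.01, -2.39] [-0.04, 0.04, 0.05]
scene 359 18.616577864362746
top 3 21.289543180094007
359 0.0 [ 479.15945747 -360.80218768   25.96566188] [0.00472177 0.0114322  0.9999235 ] 0.708705421849504 s range [-3.12249101 76.76392699]
362 0.0 [ 478.97305211 -360.52550977   26.04203446] [0.00770434 0.00660737 0.99994849] 0.5815384570241443 s range [-3.76859332 76.66212108]
```

View pics/h2.png

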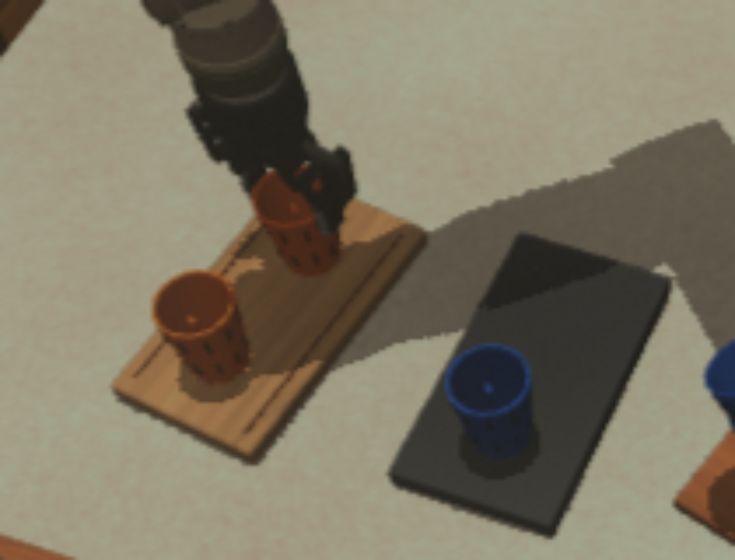

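The mould stands on the wood at crop pixel (300,270), upright to under 1° and well away from the single at (200,325). I release and retreat straight up.

```bash
python3 -m jog '[{"dp":[0,0,0],"rot":[0,0,0]},{"dp":[0,0,0],"rot":[0,0,0]},{"dp":[0,0,0],"rot":[0,0,0]},{"dp":[0,0,0],"rot":[0,0,0]},{"dp":[0,0,0],"rot":[0,0,0]}]' 1
python3 -m jog '[{"dp":[0,0,-0.3],"rot":[0,0,0]},{"dp":[0,0,-0.8],"rot":[0,0,0]},{"dp":[0,0,-1.5],"rot":[0,0,0]},{"dp":[0,0,-2.5],"rot":[0,0,0]},{"dp":[0,0,-3]," rot":[0,0,0],"rot":[0,0,0]}]' || true
python3 -m jog '[{"dp":[0,0,-3],"rot":[0,0,0]},{"dp":[0,0,-3],"rot":[0,0,0]},{"dp":[0,0,-2],"rot":[0,0,0]},{"dp":[0,0,0],"rot":[0,0,0]},{"dp":[0,0,0],"rot":[0,0,0]}]'
python3 - <<'E'
from plan import *
from fit import fit
S,P=snap('scene');q=P.reshape(-1,3)*1000;hsv=cv2.cvtColor(S['image'],cv2.COLOR_RGB2HSV).reshape(-1,3)
for c in([479,-360],[598,-383]):
    m=(hsv[:,1]>150)&(hsv[:,0]<14)&(np.linalg.norm(q[:,:2]-c,axis=1)<45)&(q[:,2]>25)&(q[:,2]<110)
    x,a,k,e=fit(q[m],[*c,20,0,0],lo=-8);print(k,x[:3],np.degrees(np.arccos(a[2])),q[m][:,2].max())
E
```

```text
t: 15.6
eef_pos: [0.4778, -0.3603, 0.0777]
ee_rot: [-3.128, 0.234, 0.009]
force: [-0.0, -0.4, 0.1]
gripper_width: 0.0853
grip_force: 0.0
t: 16.23
eef_pos: [0.4779, -0.3604, 0.157]
ee_rot: [-3.128, 0.234, 0.01]
force: [0.3, 0.1, -0.6]
gripper_width: 0.0852
grip_force: 0.0
467 [ 479.43207244 -360.53028522   25.18380487] 0.24448172724077363 105.25831164427056
481 [ 597.75225287 -381.82841622   25.51587504] 0.9340170620629558 105.24126387656909$[4]: bad value
```

```bash
python3 -c "
from cell import monitor,job_done
print(monitor.read_state()['force'],job_done())"
```

```text
the job is handed in; nothing more can be done
[-0.20094274 -0.57102426 -0.30994985] None
```

The top orange mould now stands upright on the wooden board, about 120 mm (centre to centre) from the orange mould already there. It was set down in the grip and then released, the mould below it stayed in its stack in the pictures, and the job is handed in at about 16 s of the 48 s allowed (no verdict returned).

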